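Lengthen the telescoping work stop by one hole

ROBOT

A 7-joint arm with a two-finger parallel gripper is mounted at the origin on a cart in front of the work surface, level with it; the furniture and walls round the work are solid. World frame = base frame: x ahead of the robot, y to its left, z up, the work surface at z = 0. Lengths are in mm, angles in rad, forces in N, time in s.
With the tool pointing down it reaches from about 400 to 875 mm from the base axis. Payload 4.4 kg.
Tool frame: the origin (TCP) lies midway between the tips of the shut fingers; the grasp point (between the pads) lies 19 mm behind it; z points along the fingers, y is the line along which they close (so a half turn about z gives the same grasp; the last joint's range is limited). The gripper opens to 85 mm and grips with 20 to 120 N. Pads are 22 mm wide; open, the fingers measure 114 mm over their backs; the gripper's body (76 mm by 85 mm) begins 54 mm behind the grasp point. The pads swing forward as they close: fully open they stand 13 mm farther back than shut.
Start: joints at [1.12, 0.628, 0.038, 1.517, -0.027, 0.996, -0.02], TCP at [244.021, -602.471, 231.313] pointing down, gripper open.
Joint ranges: [-3.06, 3.06], [-0.37, 2.12], [-1.25, 1.32], [0.18, 2.47], [-1.1, 4.24], [0.23, 1.98], [-2.94, 2.94]. Speed limits (rad/s): [2.57, 2.57, 3.14, 3.14, 3.14, 3.14, 3.14].

INTERFACE

Orientations are given as [roll, pitch, yaw] about the fixed x, y, z axes, in that order (R = Rz(yaw) Ry(pitch) Rx(roll)).
In Python, from cell import ctrl gives the robot as it stands. The module is installed in compiled form; this text tells all that it offers.
- The arm moves only by the tool step_arm, never from a script. Its argument "commands" is one flat list of numbers, 7 for each row, row after row: the shift along the tool's x, y, z in cm, then the turn, a rotation vector about the tool's x, y, z in rad, then the opening, from 0 (shut) to 1 (fully open). A call has 1 to 10 rows; each row is the pose to reach, as a shift and turn from the pose commanded when the call began, along the tool's axes at that moment; what a row does not reach only later rows make up. A row lasts 1/10 s, in which the tool goes at most 50 mm and 8.59 degrees, less where a joint would pass 70% of its speed; a pose out of reach is approached as far as the arm can. A call with a gripper value outside its range is refused whole. The fingers move at their own pace and stop on an object; the grip force is fixed at half the most. Time passes only in rows, so rows that repeat a pose let the fingers close. It gives the time, the measured TCP pose, the force, the opening and the grip force at its end, in the units of the state.
- ctrl.read_state(): the state, without advancing time (a new reading comes with each control period).
- ctrl.get_image(name): name is "scene" or "top" or "wrist"; returns a dict with "image" (384x512x3 uint8, red, green, blue), "range_z" (384x512 float32, mm along the optical axis (not along the pixel's ray), 0 where there is no reading), "vfov" (degrees; the focal length in pixels is half the picture's height over the tangent of half this angle, whatever the lens; pixels are square), "cx", "cy" (the principal point, pixels), "D" ([k1, k2, p1, p2, k3] as OpenCV has them; the pictures are not rectified), "world_to_cam" (4x4, takes a point from world to camera coordinates). Camera axes: x right, y down, z forward; pixel columns grow to the right and rows downward; lengths in mm; the calibration is good to about 2 mm. A picture is of the moment at which its call begins.
- ctrl.finish_job(): hands the job in; it is judged then, once.
The state is a dict: "clock": time; "qpos": joint angles; "qd": joint speeds; "tau": joint torques, N m; "eef_pos": TCP position; "tool_rot": TCP orientation; "force": force on the tool from outside, world axes, zero at the start; "torque": the same for the moment, N m; "width": finger opening in mm; "gripper_force": force on a finger pad.
Only numpy, scipy, OpenCV 4.12 (cv2) and the standard library are available. Lean on these libraries where they do the work, as an engineer would, in place of code of your own. Each camera call takes 0.05 s, during which the arm holds its last target. There are 200 camera calls.

TASK

Two telescoping work stops are bolted down side by side on the bench; set the one that ends in a flat square plate (not the one with the V-shaped fork) one hole longer, ready for the next bar. Press the sprung button on top of it down and, keeping it down, slide it with its tube towards the plate end until it stands in the next hole, then let it pop fully up and let go. Do not move the tube of the fork stop.

Things in the scene. Friction and masses are not known exactly. Their poses are not given: they have to be found in the camera images.
- plate_stop_cap (a point): Top centre of the black button cap on the stop with the square end plate; moves with button and tube. Cap 24 mm long (along x) x 18 wide x 24 tall, its top 106 mm above the bench when up, on a 10 x 8 mm stem through the slotted top (62 mm above the bench) of a 40 mm square outer tube. x along the tube, away from the plate (the tube lengthens along -x); z up. Pinch across y or press from above.
- plate_stop_tube (a joint): How far the plate stop's inner tube, with its button and flat end plate (64 mm wide, 66 tall), is drawn out, m: 0 = button in the starting hole, the one furthest from the plate; next hole at 0.050, last at 0.100. About 0.8 N of friction; about 4 mm of play either way while the button is up in a hole.
- plate_stop_button (a joint): How far the plate stop's button is pressed down, m: 0 = fully up, locking the tube; 0.009 = fully down (3 N to start, 6 N at the bottom). The tube slides when it is more than 0.0075 down. Between holes it stays trapped about 0.0075 down; let go within 6 mm of a hole's centre it springs up.
- fork_stop_tube (a joint): How far the inner tube of the other stop is drawn out, m; 0 = its start, where it must stay. That stop is alike but ends in a V-shaped fork of two prongs; it stands 0.13 to 0.30 m to the left or right of the plate stop.

How it is judged (in metres and radians):
On the way:
1. the plate stop's button is pressed down while the tube is still at its starting hole (value of joint plate_stop_button above 0.006 m and value of joint plate_stop_tube below 0.015 m), for 0.05 s.
At the end, for the whole second after the job is handed in: The plate stop's tube is drawn out by one hole (0.050 m, within 7 mm) and at rest, its button is up in that hole (within 2 mm of fully up), and the fork stop's tube is still in its starting hole (within 8 mm) (value of joint plate_stop_tube between 0.043 and 0.057 m and value of joint plate_stop_button below 0.002 m and velocity of joint plate_stop_tube between -0.01 and 0.01 m/s and value of joint fork_stop_tube below 0.008 m); the robot touches nothing.
It fails at once if the fork stop's tube is drawn out of its starting hole (by more than 8 mm) (value of joint fork_stop_tube above 0.008 m).
It also fails if it takes over 32 s, if anything falls off the work surface, if the arm or the gripper's body presses on something with over 40 N, if the wrist force passes 120 N, or if a joint passes its speed limit or range.

## Working session

There is one attempt and no reset: what is moved stays moved. The work goes in short steps, Python scripts to look and compute and a tool call to move; the robot and the scene stay as the last step left them, time stands still between calls to the robot, and variables do not carry over. Pictures are saved under pics/ and viewed, at most 10 in all, crops included, and the job is handed in when it is done.

Besides the shell and the picture viewer there is one more tool, called as name(argument=value, ...), one argument or row to a line, values as JSON. step_arm: Moves the arm, as the interface text tells. Its arguments: {"type":"object","properties":{"commands":{"type":"array"}},"required":["commands"]}

```bash
mkdir -p pics
cat > h.py <<'E'
import numpy as np, cv2
from cell import ctrl
def snap(n,f):
    d=ctrl.get_image(n); np.savez(''+f+'.npz',**{k:np.array(v) for k,v in d.items()})
    cv2.imwrite('pics/'+f+'.png',d['image'][:,:,::-1]); return d
def pt(d,u,v,z=None):
    f=192/np.tan(np.radians(float(d['vfov']))/2); K=np.array([[f,0,float(d['cx'])],[0,f,float(d['cy'])],[0,0,1]])
    p=cv2.undistortPoints(np.array([[[u,v]]],float),K,np.array(d['D'],float))[0,0]
    T=np.linalg.inv(d['world_to_cam']); r=np.array([p[0],p[1],1])
    if z is None:
        a=d['range_z'][int(v)-1:int(v)+2,int(u)-1:int(u)+2]; s=np.median(a)
    else:
        s=(z-T[2,3])/(T[:3,:3]@r)[2]
    return T[:3,:3]@(r*s)+T[:3,3]
E
python3 - <<'E'
from h import *
a=snap('top','top1');b=snap('scene','sc1')
cv2.imwrite('pics/both.png',cv2.resize(np.hstack([a['image'],b['image']])[:,:,::-1],(800,300)))
print(ctrl.read_state())
E
```

```text
{'clock': 0.1, 'qpos': array([ 1.1202144 ,  0.62923214,  0.03840929,  1.51827506, -0.02698602,
        0.99631904, -0.02000913]), 'qd': array([ 0.00076552, -0.00156836, -0.00029263, -0.00191782,  0.00151058,
       -0.00164322, -0.00087503]), 'tau': array([ 2.79043532e-03, -5.64542198e+01,  1.23068757e+00, -1.93979055e+01,
        1.14002684e-02,  5.37532411e-03,  2.03155304e-05]), 'eef_pos': array([ 243.81207496, -601.92701062,  230.49208295]), 'tool_rot': array([-3.13987588e+00,  7.40202794e-06,  3.84808943e-01]), 'force': array([-0.35385399, -0.16642945, -0.54516965]), 'torque': array([-0.00996361,  0.04755303, -0.0012781 ]), 'gripper_force': 0.0, 'width': 85.36529895092333}
```

View pics/top1.png

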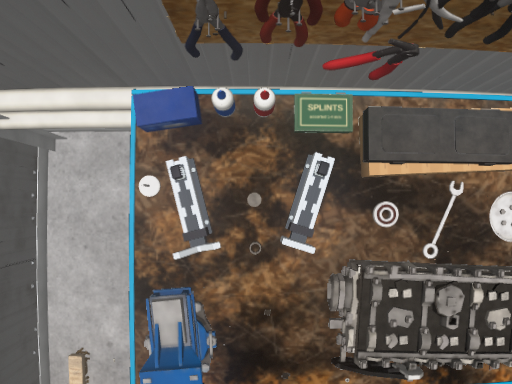

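View pics/sc1.png

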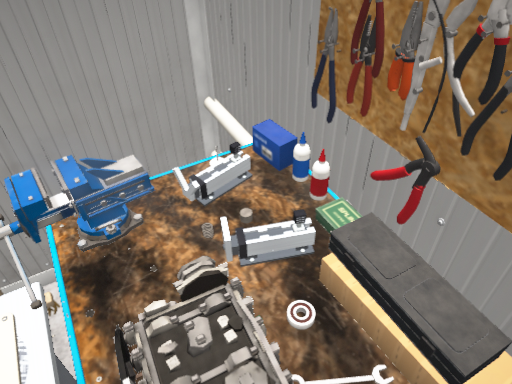

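The two stops are in the top view with caps near (179,171) and (321,168). I'll enlarge both ends to tell the plate from the fork.

Run:
```python
from h import *
a=dict(np.load('top1.npz'));b=dict(np.load('sc1.npz'))
t=a['image'][145:265,140:340]; s=b['image'][135:275,165:325]
cv2.imwrite('pics/c1.png',np.vstack([cv2.resize(t,(600,360),interpolation=2)])[:,:,::-1])
cv2.imwrite('pics/c2.png',cv2.resize(s,(640,560),interpolation=2)[:,:,::-1])
for u,v in [(179,171),(321,168),(187,200),(197,250),(298,244),(205,228),(300,220),(150,187)]: print(u,v,pt(a,u,v).round())
```

```text
179 171 [644. 236. 105.]
321 168 [651. -26. 106.]
187 200 [591. 228.  56.]
197 250 [494. 208.  58.]
298 244 [510.  15.  96.]
205 228 [537. 193.  49.]
300 220 [554.   8.  55.]
150 187 [618. 311.  16.]
```

View pics/c1.png

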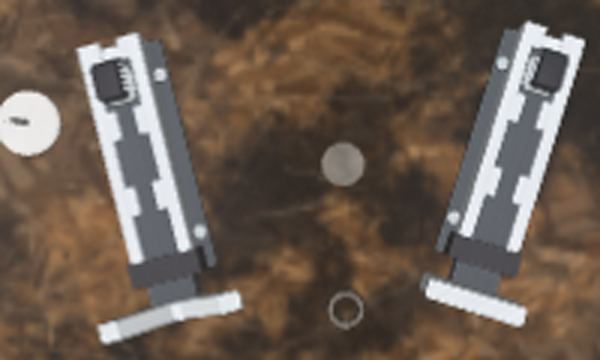

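View pics/c2.png

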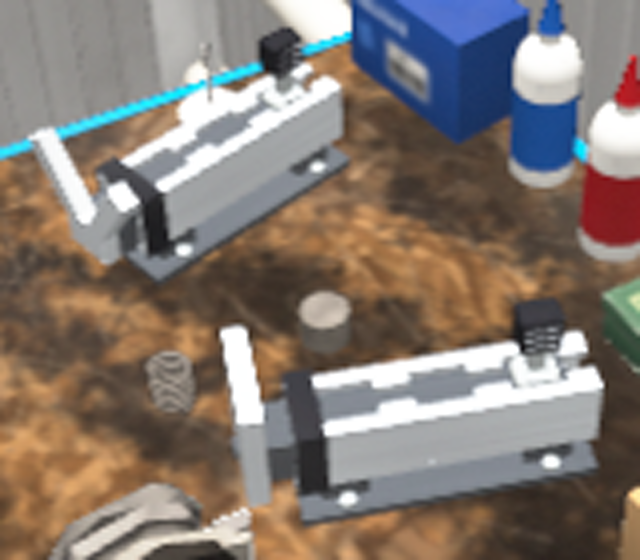

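The left stop (top view) has a V-dipped end and spread prongs, so it is the fork. The right one has the straight flat plate and its cap is near (324,168). Next: the cap centre and tube direction from the range data.

Run:
```python
from h import *
a=dict(np.load('top1.npz'))
P=np.array([pt(a,u,v) for v in range(140,260) for u in range(275,345)])
m=P[(abs(P[:,2]-106)<5)&(P[:,0]>600)]
print(len(m),m.mean(0),cv2.minAreaRect(m[:,:2].astype(np.float32)))
t=P[(abs(P[:,2]-60)<5)&(P[:,0]>540)]
r=cv2.minAreaRect(t[:,:2].astype(np.float32));print(len(t),r,cv2.boxPoints(r))
q=P[(P[:,2]>70)&(P[:,0]<560)];print(len(q),q[:,2].max(),cv2.minAreaRect(q[:,:2].astype(np.float32)))
print(sorted(P[P[:,2]>115].tolist())[:3])
```

```text
129 [651.5044568  -30.18979851 105.87391271] ((651.42626953125, -30.721492767333984), (18.826093673706055, 24.126718521118164), 73.4696273803711)
1315 ((606.8095092773438, -16.407913208007812), (43.194297790527344, 154.11053466796875), 71.42337799072266) [[526.8887   -12.332123]
 [672.96985  -61.427513]
 [686.73035  -20.483704]
 [540.6492    28.611687]]
248 98.34160913796768 ((507.1125183105469, 14.6959228515625), (64.50270080566406, 12.550277709960938), 73.24435424804688)
[]
```

```bash
cat >> h.py <<'E'
from scipy.spatial.transform import Rotation as Ro
def go(x,y,z,yaw=-0.295):
    s=ctrl.read_state(); R=Ro.from_euler('xyz',s['tool_rot']); T=Ro.from_euler('xyz',[np.pi,0,yaw])
    print('t',s['clock'],'pos',s['eef_pos'].round(1),s['tool_rot'].round(3),'F',s['force'].round(1),s['width'])
    print('shift cm',(R.inv().apply(np.array([x,y,z])-s['eef_pos'])/10).round(2),'turn',(R.inv()*T).as_rotvec().round(3))
E
python3 - <<'E'
from h import *
a=dict(np.load('top1.npz'))
P=np.array([pt(a,u,v) for v in range(90,380,3) for u in range(160,508,3)])
for x in range(300,750,75):
  print(x,[int(P[(abs(P[:,0]-x)<38)&(abs(P[:,1]-y)<30),2].max(initial=-1)) for y in range(60,-420,-60)])
go(651.5,-30.5,280)
E
```

```text
300 [2, 2, 105, 119, 128, 119, 124, 118]
375 [2, 2, 132, 131, 132, 124, 123, 132]
450 [2, 2, 135, 132, 128, 129, 128, 129]
525 [96, 97, 3, 9, 16, 8, 8, 2]
600 [24, 64, 63, 8, 16, 2, 8, 8]
675 [2, 107, 107, 123, 123, 124, 123, 124]
t 0.1 pos [ 243.8 -601.9  230.5] [-3.14   0.     0.385] F [-0.4 -0.2 -0.5] 85.36529895092333
shift cm [ 59.24 -37.67  -4.89] turn [-0.002  0.001  0.68 ]
```

step_arm(
  commands=[4,-2.5,-2,0,0,0.05,0.5,8,-5,-3,0,0,0.1,0.5,12,-7.5,-4,0,0,0.15,0.5,16,-10,-4,0,0,0.2,0.5,20,-12.5,-4,0,0,0.25,0.5,24,-15,-4,0,0,0.3,0.5,28,-17.5,-4,0,0,0.35,0.5,32,-20,-4,0,0,0.4,0.5,36,-22.5,-4,0,0,0.45,0.5,40,-25,-4,0,0,0.5,0.5],
)

```text
clock: 1.1
eef_pos: [521.6, -218.8, 271.1]
tool_rot: [-3.142, 0.001, -0.117]
force: [0.9, 0.2, -0.2]
width: 43.0
gripper_force: 0.0
```

```bash
python3 -c "
from h import *
go(651.5,-30.5,200);print(ctrl.read_state()['qpos'])"
```

```text
t 1.1 pos [ 521.6 -218.8  271.1] [-3.142e+00  1.000e-03 -1.170e-01] F [ 0.9  0.2 -0.2] 42.98528848857836
shift cm [ 10.7  -20.22   7.1 ] turn [0.    0.001 0.178]
[ 0.25958609  0.46549418  0.13168081  1.71001274 -0.07132772  0.97126573
 -1.27031176]
```

step_arm(
  commands=[2,-4,0,0,0,0.03,0.5,4,-8,1,0,0,0.06,0.5,6,-12,3,0,0,0.1,0.5,8,-16,5,0,0,0.14,0.5,10,-19,7,0,0,0.17,0.5,10.7,-20.2,8,0,0,0.178,0.5,10.7,-20.2,8,0,0,0.178,0.5,10.7,-20.2,8,0,0,0.178,0.5,10.7,-20.2,8,0,0,0.178,0.5],
)

```text
clock: 2.0
eef_pos: [650.0, -35.2, 192.5]
tool_rot: [3.14, -0.001, -0.296]
force: [-0.3, -0.7, 0.3]
width: 42.8
gripper_force: 0.0
```

Run:
```python
from h import *
go(651.5,-30.5,80)
d=snap('wrist','w1')
P=np.array([pt(d,u,v) for v in range(0,384,3) for u in range(0,512,3)])
m=P[(abs(P[:,2]-106)<4)&(np.hypot(P[:,0]-651,P[:,1]+30)<30)]
print(len(m)); print(cv2.minAreaRect(m[:,:2].astype(np.float32)),m.mean(0))
```

```text
t 2.0 pos [650.  -35.2 192.5] [ 3.14e+00 -1.00e-03 -2.96e-01] F [-0.3 -0.7  0.3] 42.83980353193624
shift cm [-1.000e-02 -5.000e-01  1.125e+01] turn [ 0.001 -0.001 -0.001]
48
((650.581787109375, -29.937402725219727), (13.945687294006348, 20.709611892700195), 73.05447387695312) [650.91738933 -30.15616692 106.09633174]
  return _methods._mean(a, axis=axis, dtype=dtype,
  ret = ret.dtype.type(ret / rcount)
```

View pics/w1.png

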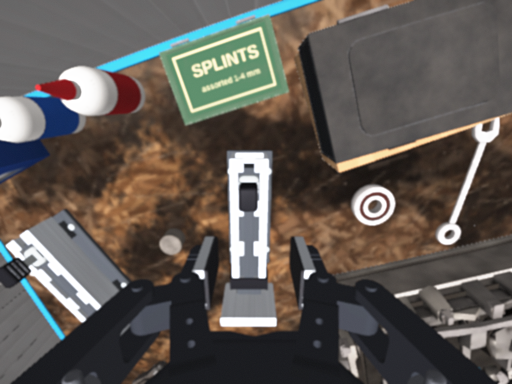

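The wrist view shows the cap at (249,196) with the tube running straight down the picture, so the yaw is right. Measured cap centre is (651,-30), agreeing with the top view.

step_arm(
  commands=[0,0,1.5,0,0,0,0.5,0,0,3,0,0,0,0.5,0,0,4.5,0,0,0,0.5,0,0,6,0,0,0,0.5,0,0,6,0,0,0,0.5,0,0,6,0,0,0,0.5,0,0,6,0,0,0,0.5],
)

```text
clock: 2.75
eef_pos: [651.0, -32.3, 131.8]
tool_rot: [-3.141, -0.001, -0.293]
force: [-0.1, -0.7, 1.0]
width: 43.2
gripper_force: 0.0
```

```bash
python3 -c "
from h import *
go(651,-30.3,80)"
```

```text
t 2.75 pos [651.  -32.3 131.8] [-3.141e+00 -1.000e-03 -2.930e-01] F [-0.1 -0.7  1. ] 43.208243601896804
shift cm [-0.07 -0.19  5.18] turn [-0.    -0.001  0.002]
```

step_arm(
  commands=[0,-0.2,1.5,0,0,0,0.5,0,-0.2,3,0,0,0,0.5,0,-0.2,4.5,0,0,0,0.5,0,-0.2,5.1,0,0,0,0.5,0,-0.2,5.1,0,0,0,0.5,0,-0.2,5.1,0,0,0,0.5,0,-0.2,5.1,0,0,0,0.35,0,-0.2,5.1,0,0,0,0.28,0,-0.2,5.1,0,0,0,0.25],
)

```text
clock: 3.65
eef_pos: [651.4, -30.3, 80.9]
tool_rot: [-3.141, -0.001, -0.293]
force: [1.0, -1.1, 0.8]
width: 21.4
gripper_force: 0.0
```

step_arm(
  commands=[0,0,0,0,0,0,0.2,0,0,0,0,0,0,0.1,0,0,0,0,0,0,0,0,0,0,0,0,0,0,0,0,0,0,0,0,0,0,0,0,0,0,0,0],
)

```text
clock: 4.25
eef_pos: [651.5, -30.0, 80.5]
tool_rot: [-3.141, -0.001, -0.293]
force: [1.6, 2.0, 2.4]
width: 17.2
gripper_force: 61.1
```

```bash
python3 -c "
from h import *
go(651,-30.3,80)"
```

```text
t 4.25 pos [651.5 -30.   80.5] [-3.141e+00 -1.000e-03 -2.930e-01] F [1.6 2.  2.4] 17.15843611182256
shift cm [-0.04  0.05  0.05] turn [-0.001 -0.001  0.002]
```

Gripped with 61 N at about 17 mm, which fits the 18 mm cap. Next I press down.

step_arm(
  commands=[0,0,0.3,0,0,0,0,0,0,0.6,0,0,0,0,0,0,0.85,0,0,0,0,0,0,0.95,0,0,0,0,0,0,0.95,0,0,0,0,0,0,0.95,0,0,0,0],
)

```text
clock: 4.85
eef_pos: [652.1, -30.2, 71.9]
tool_rot: [-3.141, -0.002, -0.293]
force: [-0.1, 3.0, 9.4]
width: 17.3
gripper_force: 62.3
```

step_arm(
  commands=[0,0,0.07,0,0,0,0,-0.5,0,0.07,0,0,0,0,-1.2,0,0.07,0,0,0,0,-2,0,0.07,0,0,0,0,-3,0,0.07,0,0,0,0,-4,0,0.07,0,0,0,0,-4.7,0,0.07,0,0,0,0,-5,0,0.07,0,0,0,0,-5,0,0.07,0,0,0,0,-5,0,0.07,0,0,0,0],
)

```text
clock: 5.85
eef_pos: [604.6, -15.4, 71.8]
tool_rot: [-3.14, -0.003, -0.293]
force: [0.3, 3.0, 15.6]
width: 17.0
gripper_force: 62.8
```

```bash
python3 -c "
from h import *
go(651.5-50*np.cos(.295),-30.0+50*np.sin(.295),80)
a=snap('top','top2')"
```

```text
t 5.85 pos [604.6 -15.4  71.8] [-3.14e+00 -3.00e-03 -2.93e-01] F [ 0.3  3.  15.6] 16.992615899438015
shift cm [-0.08  0.03 -0.82] turn [-0.002 -0.003  0.002]
```

View pics/top2.png

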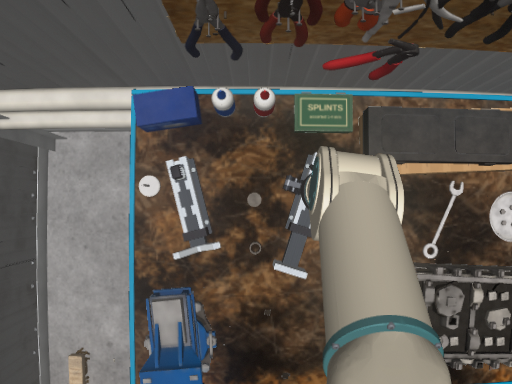

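The plate has moved out: its end went from about (298,244) to (291,269) in the top view, roughly 50 mm, and the fork is unmoved. I'll nudge 0.5 mm further and let the button rise.

step_arm(
  commands=[-0.05,0,0,0,0,0,0,-0.05,0,-0.3,0,0,0,0,-0.05,0,-0.6,0,0,0,0,-0.05,0,-0.9,0,0,0,0,-0.05,0,-0.95,0,0,0,0,-0.05,0,-0.95,0,0,0,0,-0.05,0,-0.95,0,0,0,0],
)

```text
clock: 6.6
eef_pos: [602.9, -14.9, 79.4]
tool_rot: [-3.141, -0.0, -0.293]
force: [2.6, 4.7, 2.6]
width: 17.0
gripper_force: 61.2
```

step_arm(
  commands=[0,0,0,0,0,0,0.5,0,0,0,0,0,0,0.5,0,0,0,0,0,0,0.5,0,0,0,0,0,0,0.5,0,0,-2,0,0,0,0.5,0,0,-5,0,0,0,0.5,0,0,-9,0,0,0,0.5,0,0,-12,0,0,0,0.5,0,0,-12,0,0,0,0.5,0,0,-12,0,0,0,0.5],
)

```text
clock: 7.6
eef_pos: [602.6, -16.0, 199.9]
tool_rot: [3.142, -0.001, -0.293]
force: [1.1, 0.8, -0.2]
width: 42.7
gripper_force: 0.0
```

```bash
python3 - <<'E' 2>/dev/null
from h import *
go(651.5-50*np.cos(.295),-30.0+50*np.sin(.295),200)
d=snap('wrist','w2')
P=np.array([pt(d,u,v) for v in range(0,384,2) for u in range(0,512,2)])
m=P[(P[:,2]>85)&(P[:,2]<120)&(np.hypot(P[:,0]-604,P[:,1]+15)<25)]
print(len(m),m.mean(0),np.median(m[:,2])); print(cv2.minAreaRect(m[:,:2].astype(np.float32)))
E
```

```text
t 7.6 pos [602.6 -16.  199.9] [ 3.142e+00 -1.000e-03 -2.930e-01] F [ 1.1  0.8 -0.2] 42.69495144629242
shift cm [ 0.09 -0.08 -0.01] turn [-0.    -0.001  0.002]
141 [603.98895184 -15.95711779 103.80719434] 105.82833576771031
((602.0156860351562, -15.66591739654541), (17.415969848632812, 23.573274612426758), 73.6577377319336)
```

View pics/w2.png

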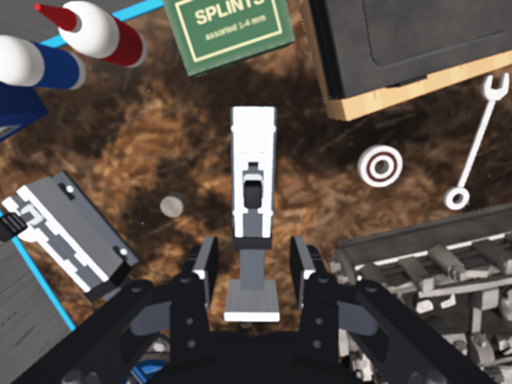

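The cap at (253,192) is standing up again: its top is at 105.8 mm, about 50 mm along from where it began. The gripper is clear of everything.

```bash
python3 -c "
from cell import ctrl
print(ctrl.finish_job())"
```

```text
the job is handed in; nothing more can be done
None
```

I set the plate stop one hole longer (about 50 mm), with its button fully up at 105.8 mm, the fork stop not touched and the arm clear; the job was handed in at about 7.6 s, and no verdict came back.

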